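Put the mixed-up lids back on their own instrument boxes

ROBOT

A 6-joint arm with a two-finger parallel gripper is mounted at the origin on a cart in front of the work surface, level with it; the furniture and walls round the work are solid. World frame = base frame: x ahead of the robot, y to its left, z up, the work surface at z = 0. Lengths are in m, angles in degrees, forces in N, time in s.
With the tool pointing down it reaches from about 0.25 to 0.725 m from the base axis. Payload 9.7 kg.
Tool frame: the origin (TCP) lies midway between the tips of the shut fingers; the grasp point (between the pads) lies 19 mm behind it; z points along the fingers, y is the line along which they close (so a half turn about z gives the same grasp; the last joint's range is limited). The gripper opens to 85 mm and grips with 20 to 120 N. Pads are 22 mm wide; open, the fingers measure 114 mm over their backs; the gripper's body (76 mm by 85 mm) begins 54 mm behind the grasp point. The pads swing forward as they close: fully open they stand 13 mm farther back than shut.
Start: joints at [-76.089, 4.979, 10.078, 95.1, 0, 90], TCP at [0.132, -0.534, 0.231] pointing down, gripper open.
Joint ranges: [-179.16, 179.16], [-48.56, 103.87], [-65.8, 70.77], [-126.05, 130.52], [-82.76, 87.17], [-180, 180]. Speed limits (degrees/s): [127.2, 127.2, 147.25, 180, 180, 180].

INTERFACE

Orientations are given as [roll, pitch, yaw] about the fixed x, y, z axes, in that order (R = Rz(yaw) Ry(pitch) Rx(roll)).
In Python, from workcell import * gives the robot as it stands.
- The arm moves only by the tool servo_tool, never from a script. Its argument "moves" is a list of rows, each a list of 4 numbers: the shift along the world's x, y, z in cm, then the turn about the world's z in rad. A call has 1 to 20 rows; each row is the pose to reach, as a shift and turn from the pose commanded when the call began; what a row does not reach only later rows make up. A row lasts 1/12 s, in which the tool goes at most 41.7 mm and 7.16 degrees, less where a joint would pass 70% of its speed; a pose out of reach is approached as far as the arm can. A call with a gripper value outside its range is refused whole. "claw" is the closure, from 0 (fully open) to 1 (shut), set as the call begins (left out, the last holds). The fingers move at their own pace and stop on an object; "force" is the grip in N (left out, the last holds). Time passes only in rows, so rows that repeat a pose let the fingers close. It gives the time, the measured TCP pose, the force, the opening and the grip force at its end, in the units of the state.
- get_obs(): the state, without advancing time (a new reading comes with each control period).
- camera(name): name is "scene" or "top"; returns the picture (480x640x3 uint8, red, green, blue); there is no depth.
- get_calibration(name): a dict with "fx", "fy", "cx", "cy" (pixels), "rvec" (rotation vector, rad) and "tvec" (3), from world to camera coordinates, as OpenCV has them. Camera axes: x right, y down, z forward; pixel columns grow to the right and rows downward; lengths in m; the calibration is good to about 2 mm. A picture is of the moment at which its call begins. get_calibration takes no time and is no camera call.
- job_done(): hands the job in; it is judged then, once.
The state is a dict: "time": time; "q": joint angles; "qd": joint speeds; "joint_efforts": joint torques, N m; "ee_pos": TCP position; "tcp_rot": TCP orientation; "wrist_force": force on the tool from outside, world axes, zero at the start; "torque": the same for the moment, N m; "opening": finger opening in m; "grasp_force": force on a finger pad.
Only numpy, scipy, OpenCV 4.12 (cv2) and the standard library are available. Lean on these libraries where they do the work, as an engineer would, in place of code of your own. Each camera call takes 0.05 s, during which the arm holds its last target. There are 200 camera calls.

TASK

After the wash-up the lids of the four steel instrument boxes were laid on the wrong boxes: put each lid on the box it fits, so that all four are fully closed with the lid seated flush on the rim. The insides of the lids must stay clean, so when one has to be put aside lay it in the middle of the dark draining mat (or on a box), never on the worktop or its paper covers. Leave the boxes and the small carton standing where they are.

Things in the scene. Friction and masses are not known exactly. Their poses are not given: they have to be found in the camera images.
- long_box: The long narrow open stainless-steel instrument box, 200 x 70 mm in plan with rounded corners, 42 mm high, walls 3 mm, so the mouth is 194 x 64 mm; a few small things lie low inside. Origin: centre of its underside on the worktop; z up, x along its length. Loose, about 0.5 kg. At the start the lid of another box lies across its rim.
- oblong_box: The oblong open stainless-steel instrument box, 156 x 78 mm in plan with rounded corners, 42 mm high, walls 3 mm, so the mouth is 150 x 72 mm; a few small things lie low inside. Origin: centre of its underside on the worktop; z up, x along its length. Loose, about 0.5 kg. At the start the lid of another box lies across its rim.
- square_box: The square open stainless-steel instrument box, 116 x 116 mm in plan with rounded corners, 56 mm high, walls 3 mm, so the mouth is 110 x 110 mm; a few small things lie low inside. Origin: centre of its underside on the worktop; z up, square, so its sides lie along x and y. Loose, about 0.5 kg. At the start the lid of another box lies across its rim.
- round_box: The round open stainless-steel instrument box, 126 mm in diameter, 56 mm high, walls 3 mm, so the mouth is 120 mm in diameter; a few small things lie low inside. Origin: centre of its underside on the worktop; z up, round, so its axes do not matter. Loose, about 0.5 kg. At the start the lid of another box lies across its rim.
- long_lid: Long narrow steel lid, 0.15 kg, for the long narrow box: plate 208 x 78 mm, z 11 to 16 mm, below a tapered step (186 x 56 mm, 172 x 42 at its foot) drops into the mouth, centring from 6 mm off. Top: bow handle: bar along x, 64 long, 10 wide, z 33 to 45 mm. Origin: centre of the step's underside; closed: 31 mm above the box's origin. x along it; fits either way round. Starts on a wrong box.
- oblong_lid: Oblong steel lid, 0.15 kg, for the oblong box: plate 164 x 86 mm, z 11 to 16 mm, below a tapered step (142 x 64 mm, 128 x 50 at its foot) drops into the mouth, centring from 6 mm off. Top: bow handle: bar along x, 64 long, 10 wide, z 33 to 45 mm. Origin: centre of the step's underside; closed: 31 mm above the box's origin. x along it; fits either way round. Starts on a wrong box.
- square_lid: Square steel lid, 0.15 kg, for the square box: plate 124 x 124 mm, z 11 to 16 mm, below a tapered step (102 x 102 mm, 88 x 88 at its foot) drops into the mouth, centring from 6 mm off. Top: bow handle: bar along x, 64 long, 10 wide, z 33 to 45 mm. Origin: centre of the step's underside; closed: 45 mm above the box's origin. Fits at any quarter turn. Starts on a wrong box.
- round_lid: Round steel lid, 0.15 kg, for the round box: disc 134 mm across, z 11 to 16 mm, below a tapered step (112 mm across, 98 at its foot) drops into the mouth, centring from 6 mm off. Top: knob 24 mm across, z 32 to 45 mm, on a neck. Origin: centre of the step's underside; closed: 45 mm above the box's origin. Round. Starts on a wrong box.
- draining_mat: Flat dark rubber draining mat with ribs, fixed to the worktop, 220 mm (its x) by 165 mm (its y), 4 mm thick, empty at the start; it takes one of the five places of the row, between or beside the boxes. Origin: centre of its underside. Room for one lid, laid along the mat's x. (Wall cabinets overhang the back of the worktop beyond x 0.68 m, 0.34 m up.)
- small_carton: Bystander: small closed white carton, 43 x 58 x 41 mm, standing loose at the right-hand end of the row. Origin: centre of its underside.

How it is judged:
By the outcome, as a careful person would: the job done as asked, in the order asked, and still so for the second after the job is handed in, with the robot touching nothing.
It also fails if it takes over 115 s, if anything falls off the work surface, if the arm or the gripper's body presses on something with over 40 N, if the wrist force passes 120 N, or if a joint passes its speed limit or range.

## Working session

There is one attempt and no reset: what is moved stays moved. The work goes in short steps, Python scripts to look and compute and a tool call to move; the robot and the scene stay as the last step left them, time stands still between calls to the robot, and variables do not carry over. Pictures are saved under pics/ and viewed, at most 14 in all, crops included, and the job is handed in when it is done.

Besides the shell and the picture viewer there is one more tool, called after "Call:" as name(argument=value, ...), one argument or row to a line, values as JSON. servo_tool: Moves the arm, as the interface text tells. Its arguments: {"type":"object","properties":{"moves":{"type":"array","items":{"type":"array","items":{"type":"number"}}},"claw":{"type":"number"},"force":{"type":"number"}},"required":["moves"]}

```bash
mkdir -p pics; ls; python3 - <<'E'
from workcell import *
import cv2
for n in("scene","top"):
    cv2.imwrite(f"pics/{n}0.png",camera(n)[:,:,::-1]); print(get_calibration(n))
print(get_obs())
E
```

```text
pics
{'fx': 512.1955429477846, 'fy': 512.1955429477846, 'cx': 330.8629407066974, 'cy': 246.66493269299372, 'rvec': array([ 2.47417084,  0.26776643, -0.08973191]), 'tvec': array([-0.47298626, -0.105943  ,  1.34243516])}
{'fx': 595.1620902669684, 'fy': 595.1620902669684, 'cx': 318.50669152879306, 'cy': 239.4431076996356, 'rvec': array([ 1.55956104, -2.30201841,  0.6042169 ]), 'tvec': array([0.11841832, 0.47166026, 1.42880204])}
{'time': 0.1, 'q': array([-7.60876598e+01,  5.00627792e+00,  1.00392469e+01,  9.51002894e+01,
       -2.60230387e-04,  9.00007121e+01]), 'qd': array([ 0.03327596, -0.07771736,  0.10280733,  0.01293313,  0.00684991,
        0.08321663]), 'joint_efforts': array([-1.41759145e-03, -5.21560514e+01,  4.65654230e+01,  1.61026453e-02,
       -8.51222990e-05, -3.34756809e-07]), 'ee_pos': array([ 0.13218824, -0.53366038,  0.23067227]), 'tcp_rot': array([-1.79932680e+02,  2.61066874e-04,  1.39116284e+01]), 'wrist_force': array([-0.19041213, -0.18228499,  0.40930037]), 'torque': array([-0.03666471,  0.00455915, -0.03689484]), 'grasp_force': 0.0, 'opening': 0.08580048874683435}
```

View pics/scene0.png

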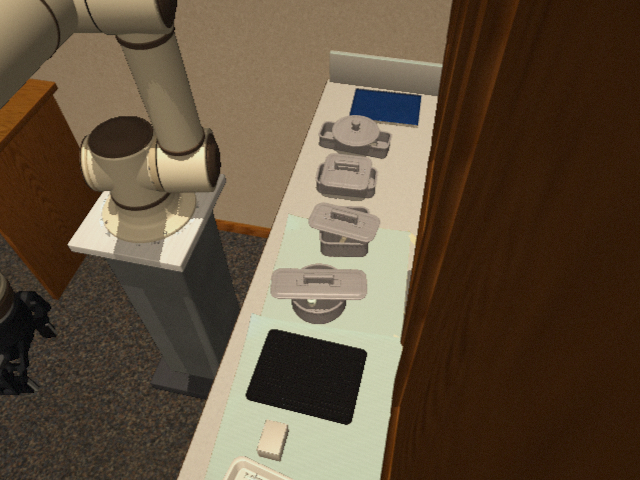

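View pics/top0.png

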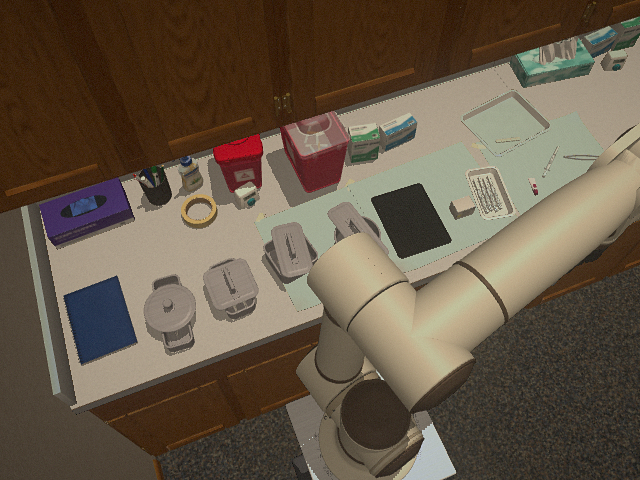

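The scene picture shows, from far to near: the round lid on the long box (~355,135), the square lid on the oblong box (~347,175), the oblong lid on the square box (~345,225), the long lid on the round box (~320,285), the mat (~308,375) and the carton (~272,440). In the top picture the arm hides part of the long lid and the round box.

```bash
python3 - <<'E'
import cv2
s=cv2.imread("pics/scene0.png");t=cv2.imread("pics/top0.png")
cv2.imwrite("pics/s1.png",cv2.resize(s[105:325,255:405],None,fx=4,fy=4,interpolation=2)[:, :][:600*2])
a=cv2.resize(s[108:258,300:400],None,fx=4,fy=4,interpolation=2)
b=cv2.resize(s[195:345,260:390],None,fx=4,fy=4,interpolation=2)[:, :400]
cv2.imwrite("pics/s1.png",a);cv2.imwrite("pics/s2.png",cv2.resize(s[195:335,260:390],None,fx=4,fy=4,interpolation=2))
cv2.imwrite("pics/t1.png",cv2.resize(t[210:360,135:325],None,fx=4,fy=4,interpolation=2))
E
```

```text
(no output)
```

View pics/s1.png

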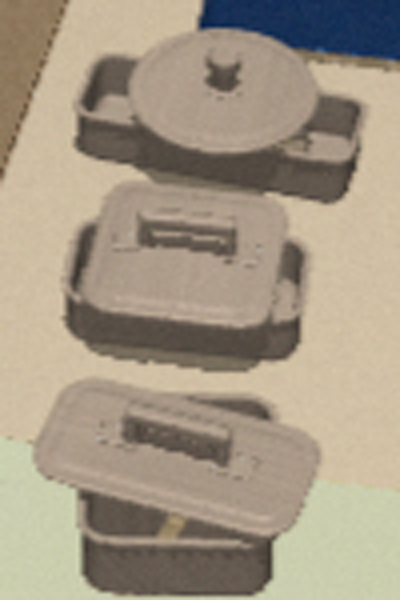

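View pics/s2.png

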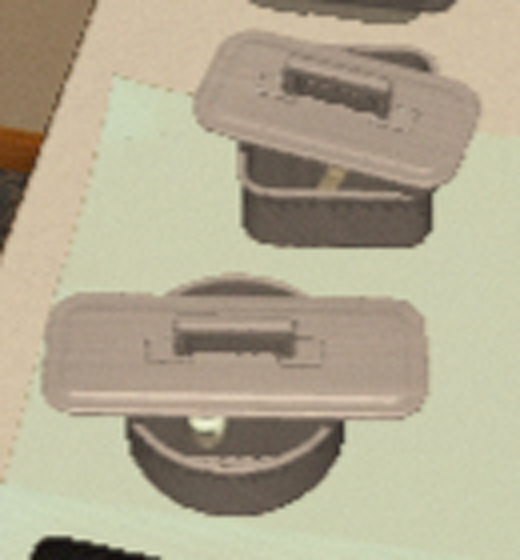

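View pics/t1.png

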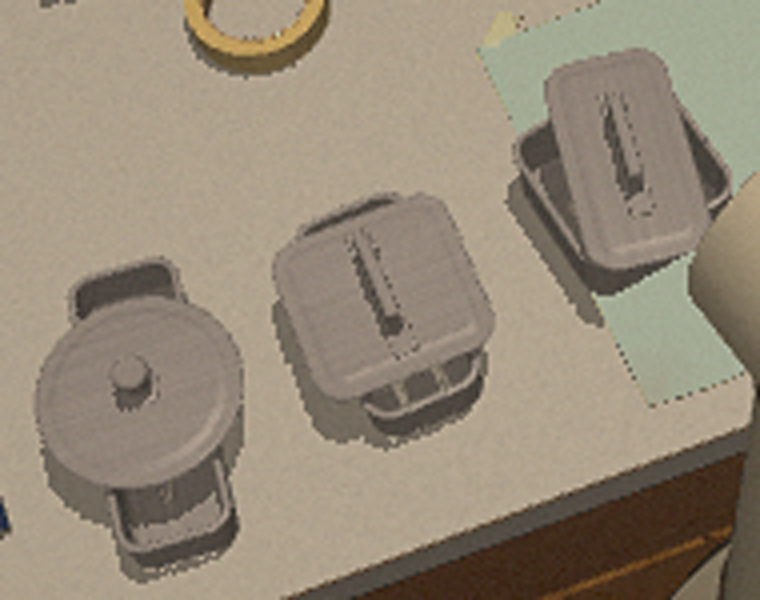

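The crops give the lid outlines and the visible box ends clearly enough to fit (round lid, square lid and oblong lid in both views; long lid in the scene view only). I'll fit the known shapes to points read off them.

```bash
cat > h.py <<'E'
import numpy as np, cv2
from scipy.optimize import least_squares
from workcell import *
CAL={n:get_calibration(n) for n in("scene","top")}
def ray(n,uv):
    c=CAL[n];R=cv2.Rodrigues(c["rvec"])[0];o=-R.T@c["tvec"]
    uv=np.atleast_2d(uv).astype(float)
    d=np.c_[(uv[:,0]-c["cx"])/c["fx"],(uv[:,1]-c["cy"])/c["fy"],np.ones(len(uv))]@R
    return o,d
def onz(n,uv,z):
    o,d=ray(n,uv);return (o+d*((z-o[2])/d[:,2])[:,None])[:,:2]
def crop(p,off,k=4): return (np.array(p,float)+.5)/k-.5+np.array(off)
def proj(n,P):
    c=CAL[n];K=np.array([[c["fx"],0,c["cx"]],[0,c["fy"],c["cy"]],[0,0,1.]])
    return cv2.projectPoints(np.atleast_2d(P).astype(float),c["rvec"],c["tvec"],K,None)[0][:,0]
def sdf(p,x,y,a,L,W,r):
    c,s=np.cos(a),np.sin(a);d=p-[x,y]
    q=np.abs(np.c_[c*d[:,0]+s*d[:,1],-s*d[:,0]+c*d[:,1]])-[L/2-r,W/2-r]
    return np.hypot(*np.maximum(q,0).T)+np.minimum(q.max(1),0)-r
def fit(obs,L,W,r,z,a0=0,freez=False,name=""):
    """obs: list of (cam,pts). fits x,y,yaw,(z)"""
    p0=np.concatenate([onz(n,p,z) for n,p in obs]).mean(0)
    f=lambda v:np.concatenate([sdf(onz(n,p,v[3] if freez else z),v[0],v[1],v[2],L,W,r) for n,p in obs])
    best=min((least_squares(f,[*p0,np.radians(a),z],loss="soft_l1",f_scale=.003) for a in np.atleast_1d(a0)),key=lambda s:s.cost)
    v=best.x;print(name,"x %.1f y %.1f mm yaw %.1f deg z %.1f"%(v[0]*1e3,v[1]*1e3,np.degrees(v[2]),v[3]*1e3),"rms mm %.1f"%(1e3*np.sqrt((f(v)**2).mean())))
    return v
E
python3 - <<'E'
from h import *
S=lambda p:("scene",crop(p,(300,108)));S2=lambda p:("scene",crop(p,(260,195)));T=lambda p:("top",crop(p,(135,210)))
L={"round":([S([(129,95),(319,97),(220,29),(227,152),(150,60),(290,48),(160,130),(290,135)]),T([(36,400),(243,385),(140,297),(140,490),(65,330),(222,335),(60,455),(215,460)])],.134,.134,.067,.0555),
"square":([S([(140,182),(200,185),(250,192),(288,215),(275,310),(98,215),(83,290),(110,318),(180,326),(250,328)]),T([(290,250),(340,225),(400,203),(275,290),(295,340),(312,375),(360,395),(420,375),(480,345),(455,220),(475,270),(492,310)])],.124,.124,.014,.0555),
"oblong":([S([(120,384),(200,398),(280,421),(320,455),(305,510),(250,530),(160,508),(80,485),(35,450),(55,405)]),T([(570,67),(620,53),(670,80),(690,150),(707,215),(640,262),(680,250),(547,100),(560,170),(575,230)])],.164,.086,.016,.0695),
"long":([S2([(90,292),(220,297),(370,298),(426,340),(428,380),(110,415),(240,417),(370,417),(48,340),(44,380)])],.208,.078,.014,.0695)}
for k,(o,l,w,r,z) in L.items():
    fit(o,l,w,r,z,[-20,0,20],name=k)
    if len(o)>1:
        fit(o,l,w,r,z,[-20,0,20],True,name=k+" z")
        for q in o: fit([q],l,w,r,z,[-20,0,20],name=k+q[0])
mc=.5*(onz("scene",[[270,331],[366,347],[352,421],[248,402]],.004)+onz("top",[[372,195],[415,183],[451,240],[411,257]],.004)[[3,0,1,2]]) 
print(onz("scene",[[270,331],[366,347],[352,421],[248,402]],.004),onz("top",[[372,195],[415,183],[451,240],[411,257]],.004))
fit([T([(110,268),(150,258),(125,548),(225,525),(228,480),(236,515),(112,490),(122,535),(70,295),(80,320),(178,275),(183,300)])],.2,.07,.012,.042,[-10,0,10],name="longbox")
E
```

```text
round x 477.8 y 351.5 mm yaw -306.0 deg z 55.5 rms mm 3.4
round z x 478.1 y 354.1 mm yaw -572.3 deg z 51.9 rms mm 2.9
roundscene x 479.9 y 350.6 mm yaw -22.1 deg z 55.5 rms mm 2.5
roundtop x 474.8 y 352.8 mm yaw -59.4 deg z 55.5 rms mm 2.8
square x 483.0 y 185.1 mm yaw 4.0 deg z 55.5 rms mm 2.9
square z x 483.8 y 186.8 mm yaw 4.4 deg z 51.5 rms mm 2.2
squarescene x 485.4 y 183.2 mm yaw 4.9 deg z 55.5 rms mm 2.3
squaretop x 480.9 y 186.4 mm yaw 3.5 deg z 55.5 rms mm 1.6
oblong x 515.2 y 2.7 mm yaw -6.8 deg z 69.5 rms mm 2.2
oblong z x 515.4 y 3.5 mm yaw -6.6 deg z 67.1 rms mm 1.9
oblongscene x 516.2 y 1.7 mm yaw -5.5 deg z 69.5 rms mm 1.2
oblongtop x 513.3 y 3.6 mm yaw -7.8 deg z 69.5 rms mm 2.2
long x 497.8 y -185.1 mm yaw 11.4 deg z 69.5 rms mm 0.7
[[ 0.41122387 -0.28679865]
 [ 0.62202331 -0.27969314]
 [ 0.62268589 -0.44103399]
 [ 0.41344106 -0.44818215]] [[ 0.62904939 -0.29322111]
 [ 0.62036099 -0.43078112]
 [ 0.40485639 -0.43807323]
 [ 0.39789946 -0.30874716]]
longbox x 474.1 y 348.9 mm yaw -3.3 deg z 42.0 rms mm 1.6
```

Fits agree between the views to 2–5 mm and the heights match (lids resting on the rims at ~42 and 56 mm). Starting with the round lid: approach above it.

Call:
servo_tool(
  moves=[
    [30,23,-2,-0.24],
    [30,23,-2,-0.24],
    [30,23,-2,-0.24],
    [30,23,-2,-0.24],
    [30,23,-2,-0.24],
    [30,23,-2,-0.24],
    [30,23,-2,-0.24],
    [30,23,-2,-0.24],
    [30,23,-2,-0.24],
    [34.6,60,-6,-0.24],
    [34.6,60,-6,-0.24],
    [34.6,60,-6,-0.24],
    [34.6,60,-6,-0.24],
    [34.6,60,-6,-0.24],
    [34.6,60,-6,-0.24],
    [34.6,60,-6,-0.24],
    [34.6,60,-6,-0.24],
    [34.6,60,-6,-0.24],
    [34.6,60,-6,-0.24],
    [34.6,60,-6,-0.24],
  ],
  claw=0,
)

```text
time: 1.77
ee_pos: [0.48, 0.0318, 0.1706]
tcp_rot: [-178.5, 0.1, 2.9]
wrist_force: [1.1, -0.7, 0.1]
opening: 0.0852
grasp_force: 0.0
```

Call:
servo_tool(
  moves=[
    [0,28.6,-3,0],
    [0,28.6,-3,0],
    [0,28.6,-3,0],
    [0,28.6,-3,0],
    [0,28.6,-3,0],
    [0,28.6,-3,0],
    [0,28.6,-3,0],
    [0,28.6,-3,0],
    [0,28.6,-3,0],
    [0,28.6,-3,0],
    [0,28.6,-3,0],
  ],
)

```text
time: 2.68
ee_pos: [0.5018, 0.0711, 0.1456]
tcp_rot: [-176.7, 0.1, 6.3]
wrist_force: [0.0, -0.6, -0.1]
opening: 0.0852
grasp_force: 0.0
```

```bash
python3 - <<'E'
from h import *
t=camera("top")[:,:,::-1];cv2.imwrite("pics/top1.png",t)
cv2.imwrite("pics/t2.png",cv2.resize(t[150:300,240:440],None,fx=4,fy=4,interpolation=2))
s=camera("scene")[:,:,::-1];cv2.imwrite("pics/sc1.png",s)
o=get_obs();print(o["ee_pos"],o["tcp_rot"],o["q"])
E
```

```text
[0.50177853 0.07112753 0.14551309] [-1.76710714e+02  9.20636761e-02  6.27621872e+00] [  6.21896619  -1.74331813  -6.33660452  85.50206766   3.2891919
 179.94265308]
```

View pics/t2.png

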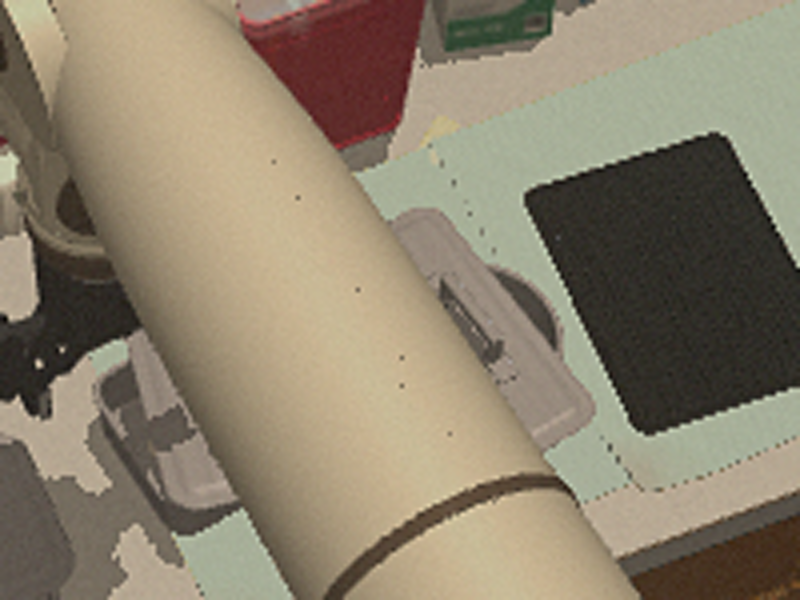

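The crop shows the mat clearly (corners ~(525,190), (720,132), (645,433)) and the long lid half hidden by the arm. Joint 6 has reached its 180° stop, so I use the half-turned grasp.

Call:
servo_tool(
  moves=[
    [-1,10,1,1.0],
    [-1,10,1,1.0],
    [-1,10,1,1.0],
    [-2.4,28,1,1.5],
    [-2.4,28,1,1.5],
    [-2.4,28,1,1.5],
    [-2.4,28,1,1.5],
    [-2.4,28,1,1.5],
    [-2.4,28,1,1.5],
    [-2.4,28,1,2.0],
    [-2.4,28,1,2.0],
    [-2.4,28,1,2.0],
    [-2.4,28,1,2.0],
    [-2.4,28,1,2.0],
    [-2.4,28,1,2.0],
    [-2.4,28,1,2.0],
    [-2.4,28,1,2.5],
    [-2.4,28,1,2.5],
    [-2.4,28,1,2.5],
    [-2.4,28,1,2.5],
  ],
)

```text
time: 4.45
ee_pos: [0.4777, 0.3512, 0.1556]
tcp_rot: [-176.7, 0.1, 149.9]
wrist_force: [-0.4, -0.5, 0.2]
opening: 0.0852
grasp_force: 0.0
```

```bash
python3 - <<'E'
from h import *
o=get_obs();print(o["time"],o["ee_pos"],o["tcp_rot"],o["q"])
E
```

```text
4.45 [0.47773004 0.3511899  0.15561585] [-1.76700506e+02  8.55409884e-02  1.49873408e+02] [36.97500896 13.14920349 10.83911925 90.69671819 -1.36191548 67.13981016]
```

The push against the joint-6 stop left a 3.3° tool tilt. I can undo it at the opposite stop, so I turn that way with a safe height margin.

Call:
servo_tool(
  moves=[
    [0,0,5,1],
    [0,0,5,1],
    [0,0,5,1],
    [0,0,5,1],
    [0,0,5,1],
    [0,0,5,1],
    [0,0,5,1],
    [0,0,5,2],
    [0,0,5,2],
    [0,0,5,2],
    [0,0,5,2],
    [0,0,5,2],
    [0,0,5,2],
    [0,0,5,2],
    [0,0,5,2.4],
    [0,0,5,2.4],
    [0,0,5,2.4],
    [0,0,5,2.4],
    [0,0,5,2.4],
    [0,0,5,2.4],
  ],
)

```text
time: 6.12
ee_pos: [0.4777, 0.351, 0.2058]
tcp_rot: [-176.7, 0.1, -72.5]
wrist_force: [0.2, -0.4, -0.4]
opening: 0.0857
grasp_force: 0.0
```

Call:
servo_tool(
  moves=[
    [0,0,0,1],
    [0,0,0,1],
    [0,0,0,1],
    [0,0,0,1],
    [0,0,0,1],
    [0,0,0,1],
    [0,0,0,1],
    [0,0,0,1.83],
    [0,0,0,1.83],
    [0,0,0,1.83],
    [0,0,0,1.83],
    [0,0,0,1.83],
    [0,0,0,1.83],
    [0,0,0,1.83],
    [0,0,0,1.83],
  ],
)

```text
time: 7.37
ee_pos: [0.4777, 0.3511, 0.2056]
tcp_rot: [-176.7, 0.1, 32.3]
wrist_force: [0.0, 0.2, 0.6]
opening: 0.0855
grasp_force: 0.0
```

Call:
servo_tool(
  moves=[
    [0,-8,0,0],
    [0,-8,0,0],
    [0,-8,0,0],
    [0,-8,0,0],
    [0,-8,0,0],
    [0,-8,0,0],
  ],
)

```text
time: 7.87
ee_pos: [0.4684, 0.2881, 0.2056]
tcp_rot: [-177.5, 0.1, 30.2]
wrist_force: [-0.4, -0.2, 0.5]
opening: 0.0855
grasp_force: 0.0
```

```bash
python3 - <<'E'
from h import *
o=get_obs();print(o["time"],o["ee_pos"],o["tcp_rot"],o["q"])
E
```

```text
7.8667 [0.46838124 0.28808779 0.20558471] [-1.77507718e+02  8.11997894e-02  3.02481960e+01] [  30.30301126    4.54491458    6.72792765   92.26182693    2.49235885
 -179.94513286]
```

Works as intended: the tilt is shrinking. A bit more.

Call:
servo_tool(
  moves=[
    [-2,-28,0,0],
    [-2,-28,0,0],
    [-2,-28,0,0],
    [-2,-28,0,0],
    [-2,-28,0,0],
    [-2,-28,0,0],
    [-2,-28,0,0],
    [-2,-28,0,0],
    [-2,-28,0,0],
    [-2,-28,0,0],
  ],
)

```text
time: 8.7
ee_pos: [0.3705, 0.1965, 0.2055]
tcp_rot: [-179.3, 0.1, 27.4]
wrist_force: [0.4, -0.0, -0.3]
opening: 0.0856
grasp_force: 0.0
```

Call:
servo_tool(
  moves=[
    [-2,-28,0,0],
    [-2,-28,0,0],
    [-2,-28,0,0],
    [0,0,0,-1.5],
    [5,6,0,-1.5],
    [5,6,0,-1.5],
    [11,16,0,-1.5],
    [11,16,0,-1.5],
    [11,16,0,-1.5],
    [11,16,0,-1.5],
    [11,16,0,-1.5],
    [11,16,0,-1.5],
    [11,16,0,-1.5],
    [11,16,0,-1.5],
    [11,16,0,-2.5],
    [11,16,0,-2.5],
    [11,16,0,-2.5],
    [11,16,0,-2.5],
    [11,16,0,-2.5],
    [11,16,0,-2.5],
  ],
)

```text
time: 10.37
ee_pos: [0.4809, 0.3567, 0.2052]
tcp_rot: [-179.3, 0.1, -96.8]
wrist_force: [0.0, -0.6, -0.1]
opening: 0.0855
grasp_force: 0.0
```

```bash
python3 - <<'E'
from h import *
o=get_obs();print(o["time"],o["ee_pos"],o["tcp_rot"],o["q"])
E
```

```text
10.3667 [0.48090002 0.35668032 0.20517125] [-1.79344024e+02  9.44104744e-02 -9.67987557e+01] [ 36.74661994  10.74231776  13.57645631  92.29362062  -0.3834868
 -46.45589278]
```

Call:
servo_tool(
  moves=[
    [-0.3,-0.5,-8,-1.45],
    [-0.3,-0.5,-8,-1.45],
    [-0.3,-0.5,-8,-1.45],
    [-0.3,-0.5,-8,-1.45],
    [-0.3,-0.5,-8,-1.45],
    [-0.3,-0.5,-8,-1.45],
    [-0.3,-0.5,-8,-1.45],
    [-0.3,-0.5,-8,-1.45],
    [-0.3,-0.5,-8,-1.45],
    [-0.3,-0.5,-8,-1.45],
    [-0.3,-0.5,-8,-1.45],
    [-0.3,-0.5,-8,-1.45],
    [-0.3,-0.5,-8,-1.45],
    [-0.3,-0.5,-11,-1.45],
    [-0.3,-0.5,-13.5,-1.45],
    [-0.3,-0.5,-14.2,-1.45],
    [-0.3,-0.5,-14.2,-1.45],
    [-0.3,-0.5,-14.2,-1.45],
  ],
)

```text
time: 11.87
ee_pos: [0.4779, 0.3516, 0.0641]
tcp_rot: [-179.3, 0.1, -179.5]
wrist_force: [-0.1, 0.6, 0.8]
opening: 0.0853
grasp_force: 0.0
```

Call:
servo_tool(
  moves=[
    [0,0,0,0],
    [0,0,0,0],
    [0,0,0,0],
    [0,0,0,0],
    [0,0,0,0],
    [0,0,0,0],
    [0,0,0,0],
    [0,0,0,0],
  ],
  claw=1,
  force=40,
)

```text
time: 12.53
ee_pos: [0.4781, 0.3516, 0.0642]
tcp_rot: [-179.4, 0.2, -179.5]
wrist_force: [-0.4, -1.4, 5.5]
opening: 0.0225
grasp_force: 39.0
```

Call:
servo_tool(
  moves=[
    [0,0,3,0],
    [0,0,6,0],
    [0,0,9.5,0],
    [0,0,11,0],
    [3.7,-71.8,11,0],
    [3.7,-71.8,11,0],
    [3.7,-71.8,11,0],
    [3.7,-71.8,11,0],
    [3.7,-71.8,11,0],
    [3.7,-71.8,11,0],
    [3.7,-71.8,11,0],
    [3.7,-71.8,11,0],
    [3.7,-71.8,11,0],
    [3.7,-71.8,11,0],
    [3.7,-71.8,11,0],
    [3.7,-71.8,11,0],
    [3.7,-71.8,11,0],
    [3.7,-71.8,11,0],
    [3.7,-71.8,11,0],
    [3.7,-71.8,11,0],
  ],
)

```text
time: 14.2
ee_pos: [0.5116, -0.3164, 0.173]
tcp_rot: [-179.3, 0.1, -179.5]
wrist_force: [1.1, 0.6, -1.7]
opening: 0.0221
grasp_force: 39.7
```

```bash
python3 - <<'E'
from h import *
t=camera("top")[:,:,::-1];cv2.imwrite("pics/top2.png",t)
cv2.imwrite("pics/t3.png",cv2.resize(t[180:365,140:390],None,fx=3.2,fy=3.2,interpolation=2))
o=get_obs();print(o["time"],o["ee_pos"],o["tcp_rot"],o["q"],o["grasp_force"])
E
```

```text
14.25 [ 0.51138073 -0.32263369  0.17172033] [-1.79194487e+02  3.97230378e-02 -1.79747437e+02] [-31.93678067  11.24578054  10.4568767   88.74834865  -0.66053231
 -32.19173229] 39.923518896102905
```

View pics/t3.png

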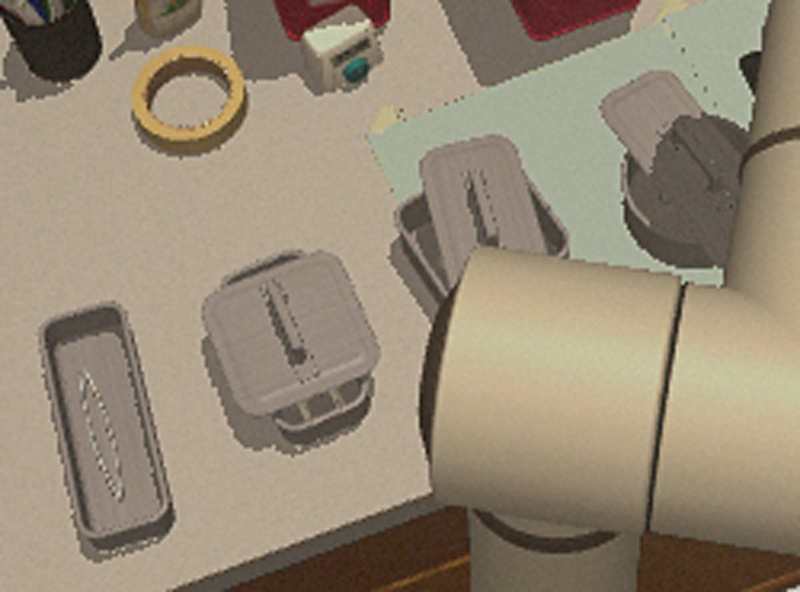

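The crop shows the long box uncovered: rim top end (60,312)–(105,302), right side (128,330)–(168,500), bottom end (90,542)–(150,525), left side (40,330)–(76,515).

Call:
servo_tool(
  moves=[
    [0.4,-4.3,0,0],
    [0.4,-4.3,-3,0],
    [0.4,-4.3,-6.5,0],
    [0.4,-4.3,-10,0],
    [0.4,-4.3,-12.5,0],
    [0.4,-4.3,-13.5,0],
    [0.4,-4.3,-14,0],
    [0.4,-4.3,-14.2,0],
    [0.4,-4.3,-14.2,0],
    [0.4,-4.3,-14.2,0],
  ],
)

```text
time: 15.08
ee_pos: [0.5171, -0.3578, 0.0335]
tcp_rot: [-179.2, 0.2, -179.5]
wrist_force: [-0.5, 0.1, -1.5]
opening: 0.0221
grasp_force: 40.2
```

```bash
python3 - <<'E'
from h import *
p=crop([(60,312),(105,302),(128,330),(150,430),(168,500),(90,542),(150,525),(40,330),(58,425),(76,515)],(140,180),3.2)
fit([("top",p)],.2,.07,.012,.042,[-10,0,10],name="longbox")
E
```

```text
longbox x 473.4 y 351.2 mm yaw -3.8 deg z 42.0 rms mm 2.3
```

Call:
servo_tool(
  moves=[
    [-0.2,-0.8,0,0],
    [-0.2,-0.8,-0.4,0],
    [-0.2,-0.8,-0.7,0],
    [-0.2,-0.8,-0.7,0],
  ],
)

```text
time: 15.42
ee_pos: [0.5146, -0.3664, 0.0262]
tcp_rot: [-179.2, 0.2, -179.6]
wrist_force: [-2.5, -1.9, 7.8]
opening: 0.0223
grasp_force: 41.0
```

Call:
servo_tool(
  moves=[
    [0,0,0,0],
    [0,0,0,0],
    [0,0,0,0],
    [0,0,0,0],
    [0,0,0,0],
    [0,0,4,0],
    [0,0,8,0],
    [0,0,11,0],
    [0,0,14,0],
  ],
  claw=0,
)

```text
time: 16.17
ee_pos: [0.5142, -0.3653, 0.1666]
tcp_rot: [-179.3, 0.2, -179.5]
wrist_force: [0.2, -0.1, 0.5]
opening: 0.0854
grasp_force: 0.0
```

```bash
python3 - <<'E'
from h import *
t=camera("top")[:,:,::-1];s=camera("scene")[:,:,::-1]
cv2.imwrite("pics/p4.png",np.vstack([cv2.resize(s[195:435,235:400],None,fx=2.4,fy=2.4,interpolation=2)]))
cv2.imwrite("pics/t4.png",np.hstack([cv2.resize(s[190:430,235:395],None,fx=2.5,fy=2.5,interpolation=2),cv2.resize(t[150:350,320:480],None,fx=2.5,fy=2.5,interpolation=2)[:600]] if 0 else [cv2.resize(s[190:430,235:395],None,fx=2.5,fy=2.5,interpolation=2)]))
cv2.imwrite("pics/top3.png",t);cv2.imwrite("pics/sc3.png",s)
o=get_obs();print(o["time"],o["ee_pos"],o["tcp_rot"])
E
```

```text
16.2667 [ 0.51579142 -0.36636443  0.17053234] [-179.05144552    0.49570736 -179.52718775]
```

View pics/sc3.png

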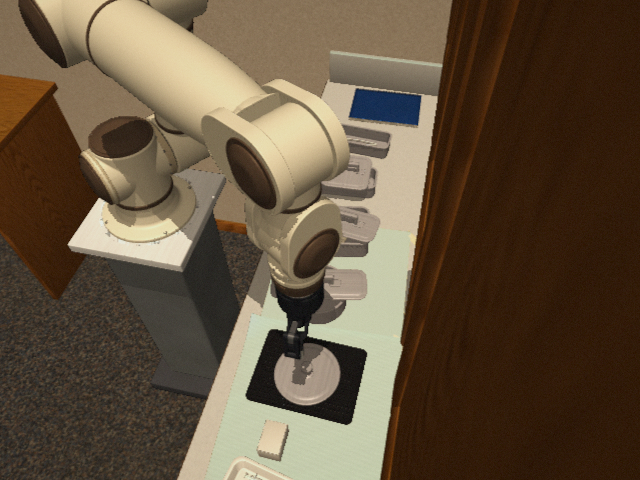

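The picture shows the round lid lying centred on the mat (308,374), inside down on the rubber. Now verifying the long lid by its handle in both views.

```bash
python3 - <<'E'
from h import *
a=crop([(445,283),(500,358)],(240,150));b=crop([(175,322),(296,325)],(260,195))
for z in(.095,.101): print(onz("top",a,z).round(4).tolist(),onz("scene",b,z).round(4).tolist())
T=("top",crop([(450,222),(500,278),(550,338),(580,375),(593,412),(570,440),(545,450)],(240,150)))
S2=("scene",crop([(90,292),(220,297),(370,298),(426,340),(428,380),(110,415),(240,417),(370,417),(48,340),(44,380)],(260,195)))
fit([T,S2],.208,.078,.014,.0695,[0,10,20],name="long");fit([T,S2],.208,.078,.014,.0695,[0,10,20],True,name="longz")
E
```

```text
[[0.521, -0.1749], [0.4533, -0.1858]] [[0.465, -0.188], [0.5286, -0.1761]]
[[0.5177, -0.1732], [0.4503, -0.1841]] [[0.4663, -0.192], [0.5294, -0.1801]]
long x 497.0 y -184.8 mm yaw 11.8 deg z 69.5 rms mm 1.7
longz x 497.0 y -184.4 mm yaw 11.8 deg z 68.1 rms mm 1.6
```

Call:
servo_tool(
  moves=[
    [-1.9,18.2,-1,0.18],
    [-1.9,18.2,-1,0.18],
    [-1.9,18.2,-1,0.18],
    [-1.9,18.2,-1,0.18],
    [-1.9,18.2,-1,0.18],
    [-1.9,18.2,-1,0.18],
    [-1.9,18.2,-1,0.18],
    [-1.9,18.2,-4,0.18],
    [-1.9,18.2,-7,0.18],
    [-1.9,18.2,-9,0.18],
    [-1.9,18.2,-9.3,0.18],
    [-1.9,18.2,-9.3,0.18],
    [-1.9,18.2,-9.3,0.18],
  ],
)

```text
time: 17.35
ee_pos: [0.4956, -0.1841, 0.0725]
tcp_rot: [-179.3, 0.1, -169.3]
wrist_force: [-0.3, 0.2, 0.8]
opening: 0.0855
grasp_force: 0.0
```

Call:
servo_tool(
  moves=[
    [0,0,0,0],
    [0,0,0,0],
    [0,0,0,0],
    [0,0,0,0],
    [0,0,0,0],
    [0,0,0,0],
    [0,0,0,0],
    [0,0,0,0],
    [0,0,0,0],
  ],
  claw=1,
)

```text
time: 18.1
ee_pos: [0.4953, -0.1834, 0.0718]
tcp_rot: [-179.3, 0.1, -169.2]
wrist_force: [-0.7, -1.3, 2.3]
opening: 0.0095
grasp_force: 41.0
```

Call:
servo_tool(
  moves=[
    [0,0,3,0],
    [0,0,6.5,0],
    [0,0,9.5,0],
    [0,0,10.5,0],
    [-2,20,10.5,-0.25],
    [-2,20,10.5,-0.25],
    [-2,20,10.5,-0.25],
    [-2,20,10.5,-0.25],
    [-2,20,10.5,-0.25],
    [-2,20,10.5,-0.25],
    [-2,20,10.5,-0.25],
  ],
)

```text
time: 19.02
ee_pos: [0.4746, 0.0188, 0.1757]
tcp_rot: [-179.3, 0.0, 176.7]
wrist_force: [0.2, -0.8, -1.4]
opening: 0.0095
grasp_force: 40.4
```

```bash
python3 - <<'E'
from h import *
s=camera("scene")[:,:,::-1];t=camera("top")[:,:,::-1]
cv2.imwrite("pics/sc4.png",s);cv2.imwrite("pics/top4.png",t)
a=cv2.resize(s[105:205,305:405],None,fx=4,fy=4,interpolation=2)
b=cv2.resize(t[260:360,130:230],None,fx=4,fy=4,interpolation=2)
cv2.imwrite("pics/c5.png",np.hstack([a,b]))
o=get_obs();print(o["time"],o["ee_pos"],o["tcp_rot"],o["grasp_force"])
E
```

```text
19.1167 [0.47499247 0.01654832 0.17589766] [-1.79304623e+02  5.83056049e-02  1.76488425e+02] 40.44400691986084
```

View pics/c5.png

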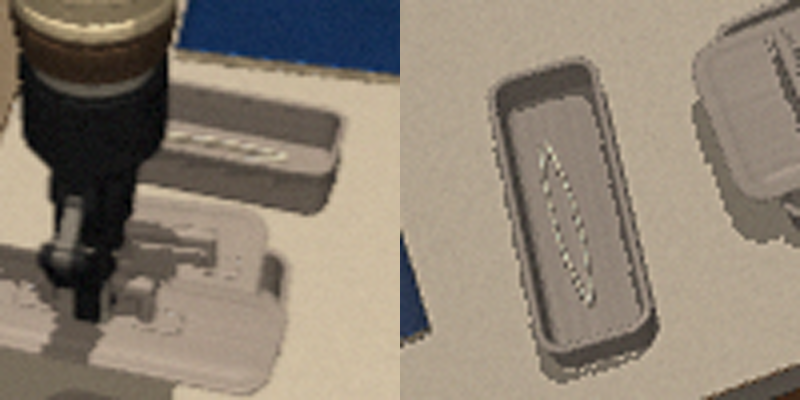

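The left half shows the right part of the long box from the scene camera (rim corner ~(342,120)); the right half shows its full rim in the top view.

```bash
python3 - <<'E'
from h import *
T=("top",crop([(92,90),(112,180),(128,260),(140,330),(110,72),(150,62),(180,58),(199,85),(215,150),(235,220),(255,300),(165,350),(210,342)],(130,260)))
S=("scene",np.r_[crop([(342,125),(337,155),(200,85),(270,97),(320,107),(250,167),(300,173)],(305,105)),crop([(80,95),(77,115),(110,56)],(300,108))])
fit([T],.2,.07,.012,.042,[-10,0,10],name="T");fit([S],.2,.07,.012,.042,[-10,0,10],name="S");fit([T,S],.2,.07,.012,.042,[-10,0,10],name="TS")
E
```

```text
T x 474.4 y 348.6 mm yaw -2.8 deg z 42.0 rms mm 1.9
S x 477.3 y 345.4 mm yaw -2.6 deg z 42.0 rms mm 1.9
TS x 475.6 y 347.3 mm yaw -2.9 deg z 42.0 rms mm 2.5
```

Call:
servo_tool(
  moves=[
    [-0.1,33.2,0,0.01],
    [-0.1,33.2,0,0.01],
    [-0.1,33.2,0,0.01],
    [-0.1,33.2,0,0.01],
    [-0.1,33.2,0,0.01],
    [-0.1,33.2,0,0.01],
    [-0.1,33.2,0,0.01],
    [-0.1,33.2,0,0.01],
    [-0.1,33.2,0,0.01],
    [-0.1,33.2,0,0.01],
    [-0.1,33.2,-4,0.01],
    [-0.1,33.2,-7.5,0.01],
    [-0.1,33.2,-10,0.01],
    [-0.1,33.2,-10.8,0.01],
    [-0.1,33.2,-10.8,0.01],
    [-0.1,33.2,-10.8,0.01],
  ],
)

```text
time: 20.45
ee_pos: [0.4751, 0.3477, 0.0697]
tcp_rot: [-179.3, 0.1, 176.9]
wrist_force: [0.4, 0.5, -1.9]
opening: 0.0092
grasp_force: 40.4
```

Call:
servo_tool(
  moves=[
    [-0.1,0.1,-0.6,0],
    [-0.1,0.1,-1.2,0],
    [-0.1,0.1,-1.8,0],
    [-0.1,0.1,-2.2,0],
    [-0.1,0.1,-2.2,0],
    [-0.1,0.1,-2.2,0],
  ],
)

```text
time: 20.95
ee_pos: [0.4732, 0.3497, 0.0466]
tcp_rot: [-179.3, 0.1, 177.0]
wrist_force: [-0.4, -0.8, -0.0]
opening: 0.0092
grasp_force: 40.9
```

Call:
servo_tool(
  moves=[
    [0,0,0,0],
    [0,0,0,0],
    [0,0,0,0],
    [0,0,0,0],
    [0,0,0,0],
    [0,0,4,0],
    [0,0,8,0],
    [0,0,11,0],
    [0,0,12,0],
    [2,-40,12,0],
    [2,-40,12,0],
    [2,-40,12,0],
    [2,-40,12,0],
    [2,-40,12,0],
    [2,-40,12,0],
    [2,-40,12,0],
    [2,-40,12,0],
    [2,-40,12,0],
    [2,-40,12,0],
    [2,-40,12,0],
  ],
  claw=0,
)

```text
time: 22.62
ee_pos: [0.493, -0.0544, 0.1661]
tcp_rot: [-179.3, 0.1, 176.8]
wrist_force: [-0.5, 0.3, 0.1]
opening: 0.0855
grasp_force: 0.0
```

```bash
python3 - <<'E'
from h import *
s=camera("scene")[:,:,::-1];t=camera("top")[:,:,::-1]
cv2.imwrite("pics/sc5.png",s);cv2.imwrite("pics/top5.png",t)
b=cv2.resize(t[200:350,130:230],None,fx=4,fy=4,interpolation=2)
a=cv2.resize(s[215:365,260:360],None,fx=4,fy=4,interpolation=2)
cv2.imwrite("pics/c6.png",np.hstack([a,b]))
o=get_obs();print(o["time"],o["ee_pos"],o["tcp_rot"])
E
```

```text
22.7167 [ 0.49301352 -0.05120661  0.16616885] [-1.79337588e+02  8.65425446e-02  1.76888744e+02]
```

View pics/c6.png

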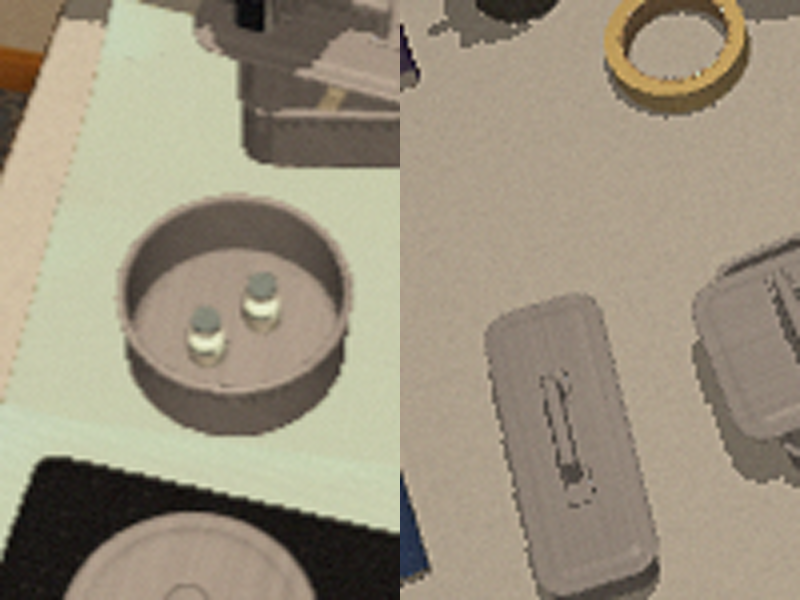

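The picture shows the long box closed flush (right half) and the open round box: rim left (118,288), right (351,295), top (235,195), bottom (235,390).

```bash
python3 - <<'E'
from h import *
S=("scene",crop([(118,288),(351,295),(235,195),(235,391),(160,220),(310,220),(140,350),(325,355)],(260,215)))
T=("top",np.r_[crop([(500,266),(545,300),(563,345)],(240,150)),crop([(624,190),(628,160)],(140,180),3.2)])
for o in([S],[T],[S,T]): fit(o,.126,.126,.063,.056,0)
E
```

```text
x 496.7 y -186.5 mm yaw -213.5 deg z 56.0 rms mm 0.8
 x 492.9 y -184.0 mm yaw 8.4 deg z 56.0 rms mm 1.3
 x 496.0 y -185.5 mm yaw -0.5 deg z 56.0 rms mm 1.6
```

Call:
servo_tool(
  moves=[
    [2.2,-31.5,0,0],
    [2.2,-31.5,0,0],
    [2.2,-31.5,0,0],
    [2.2,-31.5,0,0],
    [2.2,-31.5,0,0],
    [2.2,-31.5,0,0],
    [2.2,-31.5,0,0],
    [2.2,-31.5,0,0],
    [2.2,-31.5,0,0],
    [2.2,-31.5,-4,0],
    [2.2,-31.5,-8,0],
    [2.2,-31.5,-12,0],
    [2.2,-31.5,-13.5,0],
    [2.2,-31.5,-14,0],
    [2.2,-31.5,-14,0],
    [2.2,-31.5,-14,0],
  ],
)

```text
time: 24.05
ee_pos: [0.5162, -0.3648, 0.028]
tcp_rot: [-179.3, 0.2, 177.1]
wrist_force: [1.3, 0.3, 0.6]
opening: 0.0855
grasp_force: 0.0
```

Call:
servo_tool(
  moves=[
    [0,0,0,0],
    [0,0,0,0],
    [0,0,0,0],
    [0,0,0,0],
    [0,0,0,0],
    [0,0,0,0],
    [0,0,0,0],
    [0,0,0,0],
    [0,0,4,0],
    [0,0,8,0],
    [0,0,11,0],
    [0,0,12,0],
    [0,0,12,0],
  ],
  claw=1,
)

```text
time: 25.13
ee_pos: [0.5162, -0.3661, 0.1494]
tcp_rot: [-179.2, 0.3, 177.0]
wrist_force: [-0.6, -0.5, -1.9]
opening: 0.0224
grasp_force: 39.8
```

Call:
servo_tool(
  moves=[
    [-2,18.1,1,0],
    [-2,18.1,1,0],
    [-2,18.1,1,0],
    [-2,18.1,1,0],
    [-2,18.1,1,0],
    [-2,18.1,1,0],
    [-2,18.1,1,0],
    [-2,18.1,-3,0],
    [-2,18.1,-6,0],
    [-2,18.1,-6.5,0],
    [-2,18.1,-6.5,0],
    [-2,18.1,-6.5,0],
  ],
)

```text
time: 26.13
ee_pos: [0.4951, -0.185, 0.0819]
tcp_rot: [-179.3, 0.1, 177.0]
wrist_force: [0.2, -0.3, 0.3]
opening: 0.0222
grasp_force: 40.0
```

Call:
servo_tool(
  moves=[
    [0.1,0,-0.5,0],
    [0.1,0,-1,0],
    [0.1,0,-1.3,0],
    [0.1,0,-1.3,0],
    [0.1,0,-1.3,0],
  ],
)

```text
time: 26.55
ee_pos: [0.4962, -0.1843, 0.0687]
tcp_rot: [-179.3, 0.1, 177.0]
wrist_force: [0.6, -0.9, -1.0]
opening: 0.0223
grasp_force: 40.1
```

Call:
servo_tool(
  moves=[
    [0,0,0,0],
    [0,0,0,0],
    [0,0,0,0],
    [0,0,0,0],
    [0,0,0,0],
    [0,0,4,0],
    [0,0,8,0],
    [0,0,9,0],
    [-1.3,37,9,0.12],
    [-1.3,37,9,0.12],
    [-1.3,37,9,0.12],
    [-1.3,37,9,0.12],
    [-1.3,37,9,0.12],
    [-1.3,37,9,0.12],
    [-1.3,37,9,0.12],
    [-1.3,37,9,0.12],
    [-1.3,37,9,0.12],
    [-1.3,37,9,0.12],
    [-1.3,37,9,0.12],
    [-1.3,37,9,0.12],
  ],
  claw=0,
)

```text
time: 28.22
ee_pos: [0.4831, 0.1856, 0.1585]
tcp_rot: [-179.3, 0.1, -176.0]
wrist_force: [0.6, 0.3, -0.3]
opening: 0.0854
grasp_force: 0.0
```

```bash
python3 - <<'E'
from h import *
s=camera("scene")[:,:,::-1];t=camera("top")[:,:,::-1]
cv2.imwrite("pics/sc6.png",s);cv2.imwrite("pics/top6.png",t)
a=cv2.resize(s[195:345,260:390],None,fx=3,fy=3,interpolation=2)
b=cv2.resize(t[180:330,240:370],None,fx=3,fy=3,interpolation=2)
cv2.imwrite("pics/c7.png",np.hstack([a,b]))
o=get_obs();print(o["time"],o["ee_pos"],o["tcp_rot"])
E
```

```text
28.3167 [0.48333903 0.18468214 0.15861622] [-1.79317606e+02  1.17588569e-01 -1.76172122e+02]
```

View pics/c7.png

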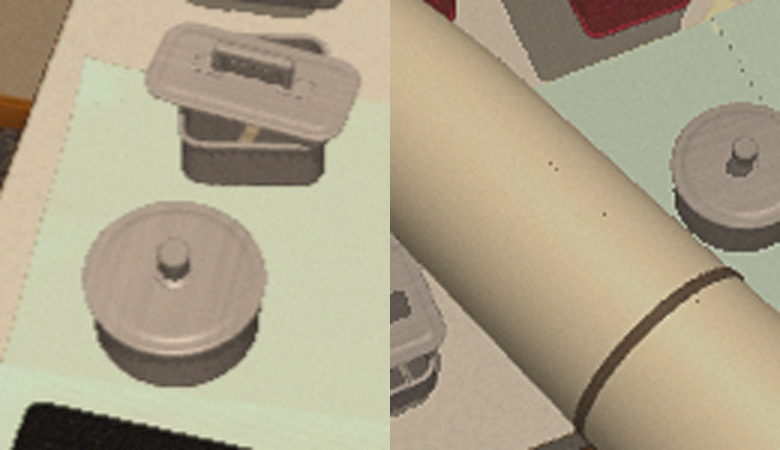

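The round box is closed flush (lid centred over the box at ~(174,275)). Now the square lid.

Call:
servo_tool(
  moves=[
    [0,0.1,-4,0],
    [0,0.1,-7.5,0],
    [0,0.1,-9.2,0],
    [0,0.1,-9.6,0],
    [0,0.1,-9.6,0],
    [0,0.1,-9.6,0],
  ],
)

```text
time: 28.82
ee_pos: [0.4839, 0.1862, 0.0639]
tcp_rot: [-179.4, 0.2, -176.2]
wrist_force: [-0.2, -0.3, 0.7]
opening: 0.0854
grasp_force: 0.0
```

Call:
servo_tool(
  moves=[
    [0,0,0,0],
    [0,0,0,0],
    [0,0,0,0],
    [0,0,0,0],
    [0,0,0,0],
    [0,0,0,0],
    [0,0,0,0],
    [0,0,0,0],
    [0,0,0,0],
  ],
  claw=1,
)

```text
time: 29.57
ee_pos: [0.4833, 0.1868, 0.0628]
tcp_rot: [-179.3, 0.1, -176.1]
wrist_force: [-0.5, 0.2, 3.3]
opening: 0.0092
grasp_force: 39.9
```

Call:
servo_tool(
  moves=[
    [0,0,3,0],
    [0,0,6.5,0],
    [0,0,9.5,0],
    [0,0,11,0],
    [3.2,-55.3,11,-0.035],
    [3.2,-55.3,11,-0.035],
    [3.2,-55.3,11,-0.035],
    [3.2,-55.3,11,-0.035],
    [3.2,-55.3,11,-0.035],
    [3.2,-55.3,11,-0.035],
    [3.2,-55.3,11,-0.035],
    [3.2,-55.3,11,-0.035],
    [3.2,-55.3,11,-0.035],
    [3.2,-55.3,11,-0.035],
    [3.2,-55.3,11,-0.035],
    [3.2,-55.3,11,-0.035],
    [3.2,-55.3,11,-0.035],
    [3.2,-55.3,11,-0.035],
    [3.2,-55.3,11,-0.035],
    [3.2,-55.3,11,-0.035],
  ],
)

```text
time: 31.23
ee_pos: [0.5147, -0.3667, 0.1714]
tcp_rot: [-179.4, 0.0, -178.2]
wrist_force: [-0.5, 0.5, -1.4]
opening: 0.0095
grasp_force: 39.6
```

Call:
servo_tool(
  moves=[
    [0,0,-4,0],
    [0,0,-8,0],
    [0,0,-11.5,0],
    [0,0,-13.5,0],
    [0,0,-14,0],
    [0,0,-14,0],
    [0,0,-14,0],
  ],
)

```text
time: 31.82
ee_pos: [0.5159, -0.3659, 0.0342]
tcp_rot: [-179.3, 0.2, -178.0]
wrist_force: [0.1, -0.4, -1.4]
opening: 0.0094
grasp_force: 39.6
```

Call:
servo_tool(
  moves=[
    [0,0,-0.5,0],
    [0,0,-0.9,0],
    [0,0,-0.9,0],
    [0,0,-0.9,0],
  ],
)

```text
time: 32.15
ee_pos: [0.516, -0.3668, 0.0248]
tcp_rot: [-179.3, 0.2, -178.1]
wrist_force: [2.2, 0.7, 3.0]
opening: 0.0093
grasp_force: 40.2
```

Call:
servo_tool(
  moves=[
    [0,0,0,0],
    [0,0,0,0],
    [0,0,0,0],
    [0,0,0,0],
    [0,0,0,0],
    [0,0,4,0],
    [0,0,8,0],
    [0,0,12,0],
    [0,0,14,0],
    [0,0,14,0],
  ],
  claw=0,
)

```text
time: 32.98
ee_pos: [0.5167, -0.3674, 0.1699]
tcp_rot: [-179.0, 0.5, -178.1]
wrist_force: [0.4, 0.7, 0.0]
opening: 0.0856
grasp_force: 0.0
```

```bash
python3 - <<'E'
from h import *
s=camera("scene")[:,:,::-1];t=camera("top")[:,:,::-1]
cv2.imwrite("pics/sc7.png",s);cv2.imwrite("pics/top7.png",t)
a=cv2.resize(s[140:290,300:400],None,fx=4,fy=4,interpolation=2)
b=cv2.resize(t[200:350,185:285],None,fx=4,fy=4,interpolation=2)
cv2.imwrite("pics/c8.png",np.hstack([a,b]))
o=get_obs();print(o["time"],o["ee_pos"],o["tcp_rot"])
E
```

```text
33.0833 [ 0.51552747 -0.36655175  0.16436292] [-179.26861662    0.19080995 -178.10257376]
```

View pics/c8.png

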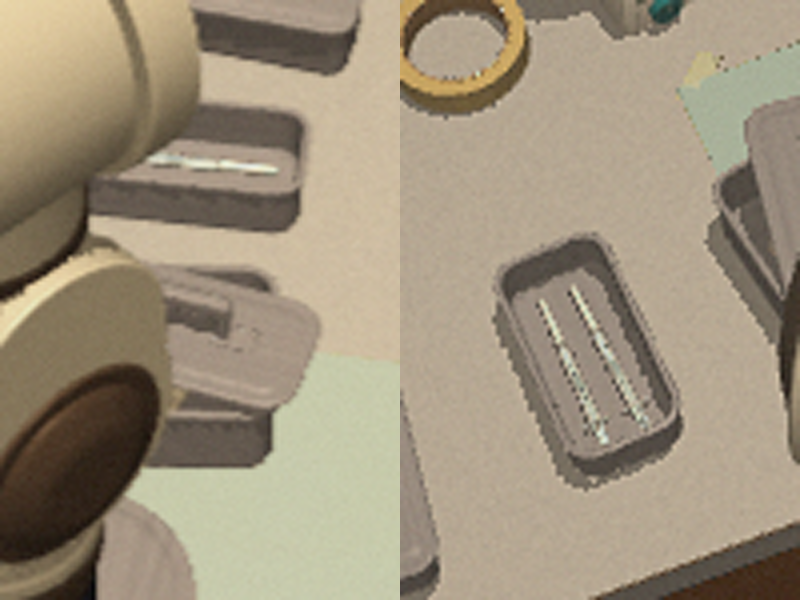

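The right half shows the open oblong box fully: rim left side (98,285)–(165,435), right side (215,255)–(280,395), ends at ~(150,243) and ~(235,445). The left half shows its right end.

```bash
python3 - <<'E'
from h import *
T=("top",crop([(98,285),(140,385),(165,435),(125,255),(180,235),(215,255),(240,310),(268,365),(280,395),(195,460),(235,445),(265,425)],(185,200)))
S=("scene",np.r_[crop([(304,130),(300,170),(230,105),(280,110),(200,185),(260,192)],(300,140)),crop([(73,250),(66,285)],(300,108))])
for o in([T],[S],[T,S]): fit(o,.156,.078,.014,.042,[-10,0,10])
E
```

```text
x 481.8 y 183.4 mm yaw 4.6 deg z 42.0 rms mm 1.6
 x 485.8 y 181.0 mm yaw 4.8 deg z 42.0 rms mm 1.1
 x 483.7 y 182.8 mm yaw 3.6 deg z 42.0 rms mm 2.0
```

Call:
servo_tool(
  moves=[
    [0,37,0,-0.15],
    [0,37,0,-0.15],
    [0,37,0,-0.15],
    [0,37,0,-0.15],
    [0,37,0,-0.15],
    [0,37,0,-0.15],
    [0,37,0,-0.15],
    [0,37,0,-0.15],
    [0,37,0,-0.15],
    [0,37,0,-0.15],
    [0,37,-3,-0.15],
    [0,37,-6,-0.15],
    [0,37,-8.5,-0.15],
    [0,37,-8.8,-0.15],
    [0,37,-8.8,-0.15],
    [0,37,-8.8,-0.15],
  ],
)

```text
time: 34.42
ee_pos: [0.5152, 0.0035, 0.0761]
tcp_rot: [-179.3, 0.1, 173.3]
wrist_force: [-0.8, -0.4, 1.2]
opening: 0.0853
grasp_force: 0.0
```

Call:
servo_tool(
  moves=[
    [0,0,0,0],
    [0,0,0,0],
    [0,0,0,0],
    [0,0,0,0],
    [0,0,0,0],
    [0,0,0,0],
    [0,0,0,0],
    [0,0,0,0],
    [0,0,0,0],
  ],
  claw=1,
)

```text
time: 35.17
ee_pos: [0.5152, 0.0037, 0.0757]
tcp_rot: [-179.3, 0.1, 173.3]
wrist_force: [-0.3, -1.2, 0.9]
opening: 0.0096
grasp_force: 42.8
```

Call:
servo_tool(
  moves=[
    [0,0,3,0],
    [0,0,6,0],
    [0,0,7,0],
    [-3.2,17.9,7,0.19],
    [-3.2,17.9,7,0.19],
    [-3.2,17.9,7,0.19],
    [-3.2,17.9,7,0.19],
    [-3.2,17.9,7,0.19],
    [-3.2,17.9,7,0.19],
    [-3.2,17.9,7,0.19],
    [-3.2,17.9,4,0.19],
    [-3.2,17.9,1,0.19],
    [-3.2,17.9,-1,0.19],
    [-3.2,17.9,-1.2,0.19],
    [-3.2,17.9,-1.2,0.19],
    [-3.2,17.9,-1.2,0.19],
  ],
)

```text
time: 36.5
ee_pos: [0.4838, 0.1822, 0.0647]
tcp_rot: [-179.3, 0.2, -175.9]
wrist_force: [0.4, 0.3, -0.9]
opening: 0.0096
grasp_force: 42.4
```

Call:
servo_tool(
  moves=[
    [0,0,-0.5,0],
    [0,0,-1,0],
    [0,0,-1.3,0],
    [0,0,-1.3,0],
    [0,0,-1.3,0],
  ],
)

```text
time: 36.92
ee_pos: [0.4835, 0.1828, 0.051]
tcp_rot: [-179.3, 0.2, -175.8]
wrist_force: [1.6, -0.9, 0.7]
opening: 0.0091
grasp_force: 42.7
```

Seated. Release, rise, and head back toward the mat, looking at the square box on the way.

Call:
servo_tool(
  moves=[
    [0,0,0,0],
    [0,0,0,0],
    [0,0,0,0],
    [0,0,0,0],
    [0,0,0,0],
    [0,0,4,0],
    [0,0,8,0],
    [0,0,11,0],
    [3.2,-55,11,-0.04],
    [3.2,-55,11,-0.04],
    [3.2,-55,11,-0.04],
    [3.2,-55,11,-0.04],
    [3.2,-55,11,-0.04],
    [3.2,-55,11,-0.04],
    [3.2,-55,11,-0.04],
    [3.2,-55,11,-0.04],
    [3.2,-55,11,-0.04],
    [3.2,-55,11,-0.04],
    [3.2,-55,11,-0.04],
    [3.2,-55,11,-0.04],
  ],
  claw=0,
)

```text
time: 38.58
ee_pos: [0.5118, -0.3186, 0.1605]
tcp_rot: [-179.3, 0.1, -178.1]
wrist_force: [1.7, 1.8, 0.3]
opening: 0.0859
grasp_force: 0.0
```

```bash
python3 - <<'E'
from h import *
s=camera("scene")[:,:,::-1];t=camera("top")[:,:,::-1]
cv2.imwrite("pics/sc8.png",s);cv2.imwrite("pics/top8.png",t)
a=cv2.resize(s[140:290,300:400],None,fx=4,fy=4,interpolation=2)
b=cv2.resize(t[190:340,225:325],None,fx=4,fy=4,interpolation=2)
cv2.imwrite("pics/c9.png",np.hstack([a,b]))
o=get_obs();print(o["time"],o["ee_pos"],o["tcp_rot"])
E
```

```text
38.6833 [ 0.51152166 -0.32146501  0.15910801] [-1.79302088e+02  4.18431944e-02 -1.78376903e+02]
```

View pics/c9.png

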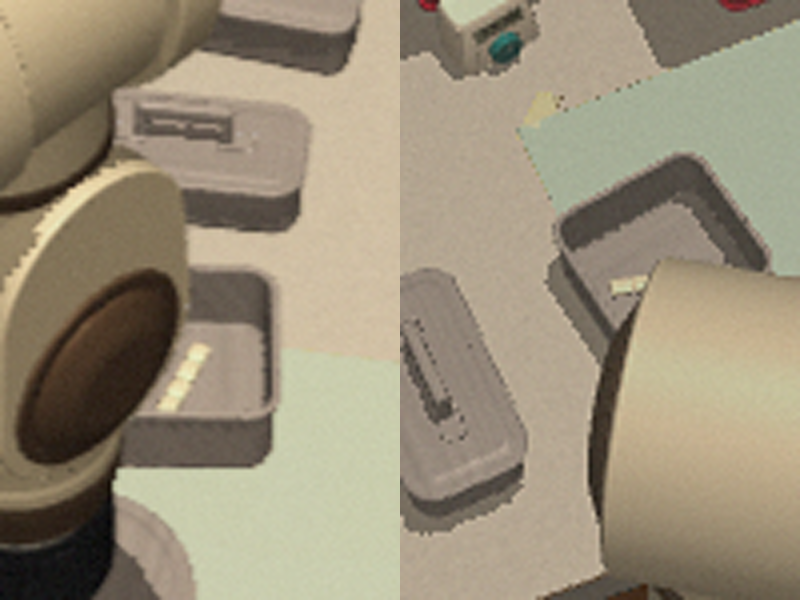

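The oblong box is closed flush. Square box rim: in the scene half right side (277,300)–(277,395), front edge y≈419; in the top half far edge (175,210)–(270,160), right side (310,175)–(362,250).

```bash
python3 - <<'E'
from h import *
S=("scene",np.r_[crop([(210,265),(250,267),(278,300),(280,350),(279,390),(200,420),(250,418)],(300,140)),crop([(80,500),(80,525),(150,544)],(300,108))])
T=("top",np.r_[crop([(180,208),(220,185),(270,160),(315,180),(335,210),(362,250)],(225,190)),crop([(530,185),(545,212)],(135,210))])
for o in([S],[T],[S,T]): fit(o,.116,.116,.014,.056,[-10,0,10])
E
```

```text
x 518.3 y 1.8 mm yaw 10.5 deg z 56.0 rms mm 1.6
 x 511.7 y 7.6 mm yaw 9.8 deg z 56.0 rms mm 0.9
 x 515.9 y 5.7 mm yaw 8.3 deg z 56.0 rms mm 3.3
```

Call:
servo_tool(
  moves=[
    [0.4,-4.6,0,0],
    [0.4,-4.6,0,0],
    [0.4,-4.6,-4,0],
    [0.4,-4.6,-8,0],
    [0.4,-4.6,-12,0],
    [0.4,-4.6,-13.3,0],
    [0.4,-4.6,-13.3,0],
    [0.4,-4.6,-13.3,0],
  ],
)

```text
time: 39.35
ee_pos: [0.5165, -0.3623, 0.0286]
tcp_rot: [-179.3, 0.1, -178.1]
wrist_force: [0.9, -0.8, 0.1]
opening: 0.0853
grasp_force: 0.0
```

Call:
servo_tool(
  moves=[
    [0,0,0,0],
    [0,0,0,0],
    [0,0,0,0],
    [0,0,0,0],
    [0,0,0,0],
    [0,0,0,0],
    [0,0,0,0],
    [0,0,0,0],
  ],
  claw=1,
)

```text
time: 40.02
ee_pos: [0.5165, -0.3628, 0.0282]
tcp_rot: [-179.3, 0.2, -178.1]
wrist_force: [-0.1, -1.6, 4.3]
opening: 0.0091
grasp_force: 39.7
```

Call:
servo_tool(
  moves=[
    [0,0,4,0],
    [0,0,8,0],
    [0,0,12,0],
    [0,0,14,0],
    [-0.1,36.7,14,0.14],
    [-0.1,36.7,14,0.14],
    [-0.1,36.7,14,0.14],
    [-0.1,36.7,14,0.14],
    [-0.1,36.7,14,0.14],
    [-0.1,36.7,14,0.14],
    [-0.1,36.7,14,0.14],
    [-0.1,36.7,14,0.14],
    [-0.1,36.7,14,0.14],
    [-0.1,36.7,14,0.14],
    [-0.1,36.7,14,0.14],
    [-0.1,36.7,10.5,0.14],
    [-0.1,36.7,7,0.14],
    [-0.1,36.7,5.8,0.14],
    [-0.1,36.7,5.6,0.14],
    [-0.1,36.7,5.6,0.14],
  ],
)

```text
time: 41.68
ee_pos: [0.5149, 0.0038, 0.0836]
tcp_rot: [-179.3, 0.0, -170.1]
wrist_force: [0.9, 0.2, -1.1]
opening: 0.0092
grasp_force: 39.9
```

Call:
servo_tool(
  moves=[
    [0,0,-0.4,0],
    [0,0,-0.9,0],
    [0,0,-1.4,0],
    [0,0,-1.5,0],
    [0,0,-1.5,0],
    [0,0,-1.5,0],
  ],
)

```text
time: 42.18
ee_pos: [0.5157, 0.0044, 0.0692]
tcp_rot: [-179.3, 0.2, -170.1]
wrist_force: [0.3, -0.9, 1.8]
opening: 0.009
grasp_force: 40.4
```

Seated at the expected height. Release and clear off, then a last look.

Call:
servo_tool(
  moves=[
    [0,0,0,0],
    [0,0,0,0],
    [0,0,0,0],
    [0,0,0,0],
    [0,0,0,0],
    [0,0,4,0],
    [0,0,8,0],
    [0,0,12,0],
    [0,0,14,0],
    [0,-37,14,0],
    [0,-37,14,0],
    [0,-37,14,0],
    [0,-37,14,0],
    [0,-37,14,0],
    [0,-37,14,0],
    [0,-37,14,0],
    [0,-37,14,0],
    [0,-37,14,0],
    [0,-37,14,0],
    [0,-37,14,0],
  ],
  claw=0,
)

```text
time: 43.85
ee_pos: [0.5146, -0.3672, 0.2074]
tcp_rot: [-179.4, 0.0, -170.2]
wrist_force: [-0.2, 1.1, -0.2]
opening: 0.0857
grasp_force: 0.0
```

Call:
servo_tool(
  moves=[
    [-15,-18,2,0],
    [-15,-18,2,0],
    [-15,-18,2,0],
    [-15,-18,2,0],
    [-15,-18,2,0],
    [-15,-18,2,0],
    [-15,-18,2,0],
    [-15,-18,2,0],
    [-15,-18,2,0],
    [-15,-18,2,0],
  ],
)

```text
time: 44.68
ee_pos: [0.3664, -0.5441, 0.2287]
tcp_rot: [-179.3, 0.1, -170.0]
wrist_force: [0.2, -0.0, -0.4]
opening: 0.0853
grasp_force: 0.0
```

```bash
python3 - <<'E'
from h import *
s=camera("scene")[:,:,::-1];t=camera("top")[:,:,::-1]
cv2.imwrite("pics/sc9.png",s);cv2.imwrite("pics/top9.png",t)
a=cv2.resize(s[105:345,255:405],None,fx=2.5,fy=2.5,interpolation=2)
b=cv2.resize(t[160:400,135:295],None,fx=2.5,fy=2.5,interpolation=2)
cv2.imwrite("pics/c10.png",np.hstack([a,b]))
o=get_obs();print(o["time"],o["ee_pos"],o["tcp_rot"])
E
```

```text
44.7833 [ 0.36632975 -0.54429384  0.22871289] [-1.79323326e+02  1.17685346e-01 -1.69966349e+02]
```

View pics/c10.png

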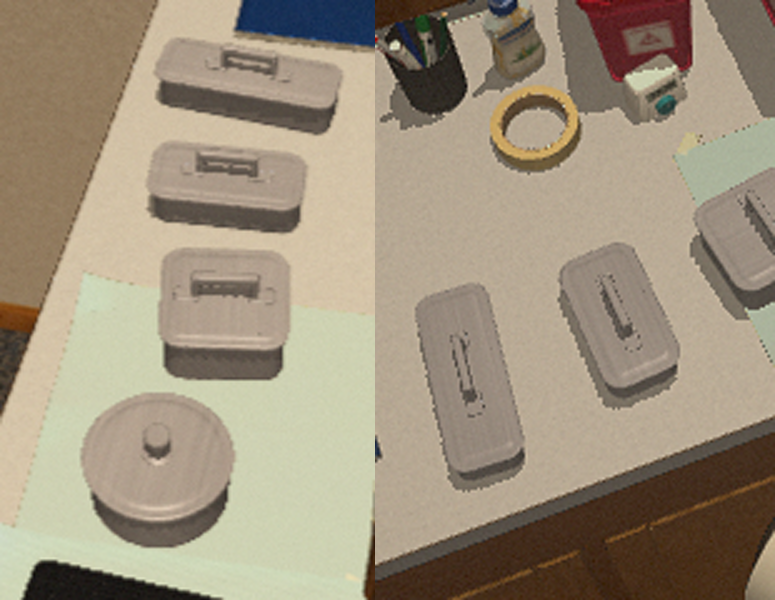

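All four lids sit level on their own boxes: long (248,85), oblong (228,185), square (225,310) and round (157,460). The arm is clear.

```bash
python3 -c "
from workcell import *
print(job_done())"
```

```text
the job is handed in; nothing more can be done
None
```

All four boxes are closed with their own lids, and by the last pictures they sit flush on the rims; the job was handed in at about 45 s of the 115 s allowed.

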